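Pack the projector accessory case and snap its lid on

ROBOT

A 6-joint arm with a two-finger parallel gripper is mounted at the origin on the work surface. World frame = base frame: x ahead of the robot, y to its left, z up, the work surface at z = 0. Lengths are in m, angles in degrees, forces in N, time in s.
With the tool pointing down it reaches from about 0.375 to 0.9 m from the base axis. Payload 3.1 kg.
Tool frame: the origin (TCP) lies on the centre line of the jaws, within the pads' length; the fingertips stand 8 mm ahead of it and the grasp point (between the pads) lies 11 mm behind it; z points along the fingers, y is the line along which they close (so a half turn about z gives the same grasp; the last joint's range is limited). The gripper opens to 87 mm and grips with 3 to 60 N. Pads are 19 mm wide; open, the fingers measure 117 mm over their backs; the gripper's body (75 mm by 190 mm) begins 51 mm behind the grasp point.
Start: joints at [-86.946, 30.224, 82.088, -0, 67.689, -10.227], TCP at [0.144, -0.608, 0.231] pointing down, gripper open.
Joint ranges: [-176.69, 176.69], [-43.24, 126.21], [12.49, 139.97], [-82, 262], [0, 151.66], [-163.58, 163.58]. Speed limits (degrees/s): [159.86, 159.86, 180, 180, 180, 180].

INTERFACE

Orientations are given as a 3x3 rotation matrix whose columns are the frame's x, y, z axes.
In Python, from rig import * gives the robot as it stands.
- The arm moves only by the tool step_arm, never from a script. Its argument "targets" is a list of rows, each a list of 5 numbers: the opening, from -1 (shut) to 1 (fully open), then the shift along the world's x, y, z normalised to -1 to 1, where 1 is 0.25 m, then the turn about the world's z normalised to -1 to 1, where 1 is 180 degrees. In form: [[fingers, x, y, z, turn], ...]. A call has 1 to 20 rows; each row is the pose to reach, as a shift and turn from the pose commanded when the call began, turning the shorter way round; what a row does not reach only later rows make up. A row lasts 1/10 s, in which the tool goes at most 50 mm and 8.59 degrees, less where a joint would pass 70% of its speed; a pose out of reach is approached as far as the arm can. A call with a number of a shift or a turn outside -1 to 1 is refused whole. A call with a gripper value outside its range is refused whole. The fingers move at their own pace and stop on an object; the grip force is fixed at half the most. Time passes only in rows, so rows that repeat a pose let the fingers close. It gives the time, the measured TCP pose, the force, the opening and the grip force at its end, in the units of the state.
- read_state(): the state, without advancing time (a new reading comes with each control period).
- capture(name): name is "scene" or "side" or "wrist"; returns a dict with "color" (400x640x3 uint8, red, green, blue), "mtx" (3x3 intrinsics, pixels), "pose" (4x4, takes a point from camera to world coordinates). Camera axes: x right, y down, z forward; pixel columns grow to the right and rows downward; lengths in m; the calibration is good to about 2 mm. A picture is of the moment at which its call begins. There is no depth.
- hand_in(): hands the job in; it is judged then, once.
The state is a dict: "time_s": time; "joint_positions": joint angles; "qvel": joint speeds; "tau": joint torques, N m; "position": TCP position; "tcp_rot": TCP orientation; "force": force on the tool from outside, world axes, zero at the start; "moment": the same for the moment, N m; "opening": opening from 0.0 (shut) to 1.0 (fully open); "grasp_force": force on a finger pad.
Only numpy, scipy, OpenCV 4.12 (cv2) and the standard library are available. Lean on these libraries where they do the work, as an engineer would, in place of code of your own. Each camera call takes 0.05 s, during which the arm holds its last target. There are 200 camera calls.

TASK

Put the remote control, the battery and the white adapter into the open grey accessory case. Then set the lid on the case and press it straight down until both orange side clips snap over its edge, keep pressing so that the lid is fully home on the squeezed orange seal, and finish like that: still pressing the lid down with the gripper, not letting go. Leave the mug, the stack of film cases and the statuette alone.

Things in the scene. Friction and masses are not known exactly. Their poses are not given: they have to be found in the camera images.
- case: Grey open-topped box fixed to the table, 150 (x) x 110 (y) x 80 high, walls and floor 5 thick; origin at the centre of its underside, z up. An orange seal frame runs inside its rim and an orange snap clip stands outside the middle of each long side (+y and -y), reaching to y = +-66 and 106 above the table.
- mouth (a point): Centre of the case's rim, 80 above its origin, axes as the case. Inside the rim is the orange sprung seal frame, 5 wide, its top 4 above the rim when free and 10 high, leaving a mouth of 130 (x) x 90 (y).
- hook_a (a point): Resting place of the tip of the +y clip's hook: y = +50, 87 above the case's origin (the hook's flat underside). The clip is 36 wide (x). Above the tip a ramp leans outwards, 30 degrees off vertical, up to y = 60, so a lid pressed down spreads the clips; once its plate is below the hooks they spring back over its edge.
- hook_b (a point): The same for the -y clip: tip at y = -50.
- lid: Grey lid, lying right way up on the table at the start, 140 g. Plate 148 (x) x 108 (y) x 4, its underside at z = 18; below it a black tapered lip (127 x 87 at the plate, 118 x 78 at its foot) that enters the case's mouth. Origin at the centre of the lip's foot, z up. Alike after a half turn; its long side goes along the case's long side.
- grip (a point): Centre of the top of the lid's orange grip bar, 48 above the lid's origin. The bar is 56 long (x), 14 wide (y) and stands 26 above the plate.
- seal (a joint): How far the seal frame is pushed down, m: 0 free, about 0.001 under the snapped lid let go, 0.004 with the lid pressed onto the rim. Spring 2.5 N per mm; pressed to over 0.0025 it counts as squeezed. Lid origin above case origin: 77 at the ramps, 70 at the hooks' tips, 65 snapped, 62 fully home. The push peaks near 15 N, drops to almost nothing, then rises on the seal.
- clip_a (a joint): Outward travel of the snap clip on the case's +y side, m: 0 at rest, about 0.004 while the lid's edge passes its tip, back near 0 when snapped over the lid. Spring about 1 N at 0 and 3.3 N at 0.004.
- clip_b (a joint): The same for the clip on the case's -y side.
- remote: Black remote control with small coloured keys lying flat, 100 (x) x 34 (y) x 16 high; origin at the centre of its underside. 90 g.
- battery: Green and copper round battery standing upright, diameter 26, 50 high; origin at the centre of its foot, z along its axis. 65 g.
- adapter: Small white adapter lying flat, body 44 (x) x 24 (y) x 14 high with a steel plug 14 wide pointing to +x, 60 long in all; origin at the underside in the middle of the length (the white body's centre is at x = -8). 40 g.
- mug: Bystander: blue mug, 80 across, 92 high, handle towards its +y; origin at the centre of its foot.
- film_cases: Bystander: stack of three film cases, 170 (x) x 135 (y) x 42 high; origin at the centre of its underside.
- statuette: Bystander: white ceramic figure, 54 across, 93 high; origin at the centre of its foot.
Mind the look-alikes: they are no part of the job. There is more than one size of the adapter; the one meant has the size given above. There is more than one size of the remote; the job needs the larger.

How it is judged:
By the outcome, as a careful person would: the job done as asked, in the order asked, and still so for the second after the job is handed in, while the arm keeps its last pose, push and grip.
It also fails if it takes over 72 s, if anything falls off the work surface, if the arm or the gripper's body presses on something with over 40 N, if the wrist force passes 120 N, or if a joint passes its speed limit or range.

## Working session

There is one attempt and no reset: what is moved stays moved. The work goes in short steps, Python scripts to look and compute and a tool call to move; the robot and the scene stay as the last step left them, time stands still between calls to the robot, and variables do not carry over. Pictures are saved under pics/ and viewed, at most 10 in all, crops included, and the job is handed in when it is done.

Besides the shell and the picture viewer there is one more tool, called after "Emit:" as name([rows], argument=value, ...), one row to a line, values as JSON. step_arm: Moves the arm, as the interface text tells. Scaled input: -1 to 1 covers 0.25 m each way for a shift and 180 degrees each way for a turn. Its arguments: {"type":"object","properties":{"targets":{"type":"array","items":{"type":"array","items":{"type":"number"}}}},"required":["targets"]}

```bash
mkdir -p pics; ls
python3 - <<'E'
from rig import *
import cv2,numpy as np,pickle
d={}
for n in ["scene","side"]:
    c=capture(n); d[n]=c
    cv2.imwrite(f"pics/{n}0.png",c["color"][:,:,::-1])
    print(n,c["mtx"].round(1).tolist(),c["pose"].round(3).tolist())
pickle.dump(d,open("d0.pkl","wb"))
s=read_state();print(s["time_s"],s["tcp_rot"],s["opening"])
E
```

```text
pics
scene [[414.5, 0.0, 315.3], [0.0, 414.5, 195.6], [0.0, 0.0, 1.0]] [[-0.574, 0.57, -0.589, 1.2], [0.819, 0.413, -0.398, 0.515], [0.017, -0.71, -0.704, 0.863], [0.0, 0.0, 0.0, 1.0]]
side [[422.4, 0.0, 323.8], [0.0, 422.4, 204.4], [0.0, 0.0, 1.0]] [[-0.993, -0.08, 0.084, 0.497], [-0.115, 0.761, -0.638, 0.732], [-0.013, -0.644, -0.765, 0.856], [0.0, 0.0, 0.0, 1.0]]
0.1 [[ 9.73260902e-01  2.29702426e-01 -1.07880005e-04]
 [ 2.29702185e-01 -9.73258952e-01  1.97939547e-03]
 [ 3.49676761e-04 -1.95124849e-03 -9.99998035e-01]] 0.9990252435653979
```

View pics/scene0.png

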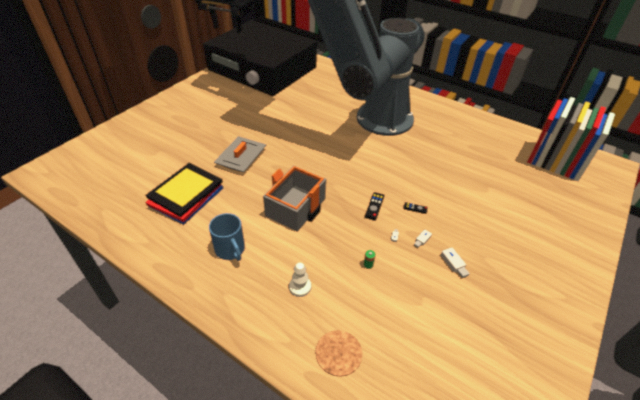

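View pics/side0.png

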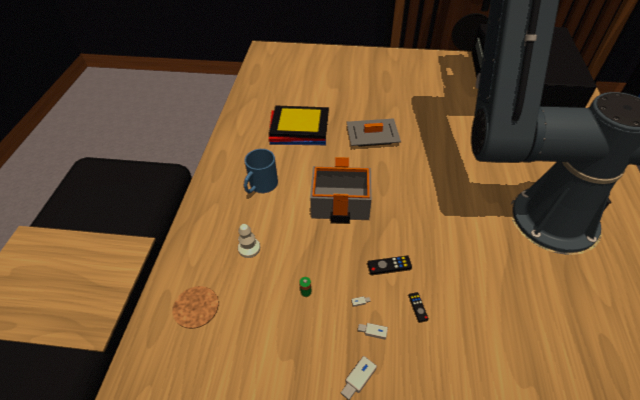

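Scene view: case (296,197), lid (241,154), big remote (375,206), battery (370,259), three adapters at (395,236), (424,238) and (455,262). The side view shows the same things: case (341,193), lid (373,133), remote (389,265), battery (306,287), adapters (361,301), (373,330) and (360,377). Next I'll measure them.

```bash
cat > h.py <<'E'
import cv2,numpy as np
def ray(c,uv,z):
    uv=np.atleast_2d(np.asarray(uv,float)); K,T=c["mtx"],c["pose"]
    d=np.c_[(uv-K[[0,1],2])/K[0,0],np.ones(len(uv))]@T[:3,:3].T
    return (T[:3,3]+d*((z-T[2,3])/d[:,2])[:,None])[:,:2]
def rect(c,mask,near,z,r=40):
    """largest blob with a pixel within r of near, as rectangle on plane z (mm, deg of long side)"""
    n,l,st,ce=cv2.connectedComponentsWithStats(mask.astype(np.uint8))
    i=min([i for i in range(1,n) if st[i,4]>12],key=lambda i:np.hypot(*(ce[i]-near)))
    v,u=np.nonzero(l==i); P=ray(c,np.c_[u,v],z)*1000
    (cx,cy),(w,h),a=cv2.minAreaRect(P.astype(np.float32))
    if w<h: w,h,a=h,w,a+90
    m=P.mean(0)
    return dict(c=(round(cx,1),round(cy,1)),wh=(round(w,1),round(h,1)),a=round((a+90)%180-90,1),mean=m.round(1).tolist(),n=len(u),bb=st[i,:4].tolist())
def hsv(c): return [x.astype(int) for x in cv2.split(cv2.cvtColor(c["color"],cv2.COLOR_RGB2HSV))]
E
python3 - <<'E'
from h import *
import pickle
d=pickle.load(open("d0.pkl","rb"))
near=dict(scene=dict(remote=(375,206),bat=(370,259),A1=(395,236),A2=(424,238),A3=(455,262),lidgrip=(241,148),clip1=(278,178),clip2=(316,205),lid=(241,154)),
 side=dict(remote=(389,265),bat=(306,287),A1=(361,301),A2=(373,330),A3=(360,377),lidgrip=(373,127),clip1=(342,162),clip2=(341,205),lid=(373,133)))
for n in d:
    c=d[n];H,S,V=hsv(c)
    white=(S<70)&(V>95); black=(V<75); green=(H>40)&(H<85)&(S>90); orange=(H<14)&(S>185)&(V>90); grey=(S<75)&(V>60)
    for k,m,z in [("remote",black,.012),("bat",green,.03),("A1",white,.007),("A2",white,.007),("A3",white,.007),("lidgrip",orange,.046),("clip1",orange,.1),("clip2",orange,.09),("lid",grey,.022)]:
        print(n,k,rect(c,m,near[n][k],z))
im=d["side"]["color"][100:350,220:440,::-1]; 
a=cv2.resize(im,None,fx=2.2,fy=2.2,interpolation=cv2.INTER_CUBIC)
cv2.imwrite("pics/crop.png",a)
E
```

```text
scene remote {'c': (440.6, 197.8), 'wh': (65.6, 28.4), 'a': 14.9, 'mean': [444.1, 198.3], 'n': 116, 'bb': [365, 202, 16, 18]}
scene bat {'c': (621.8, 285.0), 'wh': (20.2, 19.6), 'a': 25.6, 'mean': [621.7, 285.1], 'n': 50, 'bb': [364, 260, 9, 8]}
scene A1 {'c': (481.5, 289.4), 'wh': (36.1, 13.3), 'a': 27.0, 'mean': [482.0, 290.1], 'n': 51, 'bb': [392, 230, 6, 11]}
scene A2 {'c': (449.0, 354.1), 'wh': (64.4, 23.1), 'a': -8.3, 'mean': [446.0, 354.6], 'n': 140, 'bb': [415, 230, 16, 17]}
scene A3 {'c': (470.3, 457.1), 'wh': (87.1, 39.2), 'a': 57.2, 'mean': [468.9, 454.7], 'n': 353, 'bb': [442, 248, 26, 29]}
scene lidgrip {'c': (485.1, -259.3), 'wh': (70.5, 22.1), 'a': 13.0, 'mean': [486.5, -259.0], 'n': 82, 'bb': [235, 142, 10, 15]}
scene clip1 {'c': (560.4, 22.4), 'wh': (158.3, 134.5), 'a': -79.3, 'mean': [558.7, 23.0], 'n': 468, 'bb': [267, 167, 56, 45]}
scene clip2 {'c': (552.0, 15.9), 'wh': (160.3, 136.3), 'a': -79.3, 'mean': [550.3, 16.5], 'n': 468, 'bb': [267, 167, 56, 45]}
scene lid {'c': (480.1, -265.7), 'wh': (147.1, 106.7), 'a': 11.7, 'mean': [485.9, -261.1], 'n': 811, 'bb': [21
[... 423 characters left out ...]
, 23.4), 'a': -6.4, 'mean': [447.4, 353.2], 'n': 250, 'bb': [358, 324, 29, 14]}
side A3 {'c': (474.6, 455.0), 'wh': (84.7, 32.8), 'a': 57.7, 'mean': [472.7, 452.7], 'n': 620, 'bb': [342, 357, 34, 42]}
side lidgrip {'c': (474.1, -255.7), 'wh': (56.0, 36.7), 'a': 12.0, 'mean': [473.2, -251.7], 'n': 109, 'bb': [365, 123, 18, 10]}
side clip1 {'c': (550.6, -13.6), 'wh': (137.9, 93.8), 'a': 10.4, 'mean': [553.0, -25.3], 'n': 333, 'bb': [314, 158, 55, 29]}
side clip2 {'c': (544.3, 86.3), 'wh': (74.8, 62.1), 'a': 6.0, 'mean': [543.6, 85.2], 'n': 300, 'bb': [324, 194, 32, 21]}
side lid {'c': (476.1, -266.3), 'wh': (145.5, 107.8), 'a': 11.7, 'mean': [475.9, -260.5], 'n': 922, 'bb': [347, 119, 53, 26]}
```

View pics/crop.png

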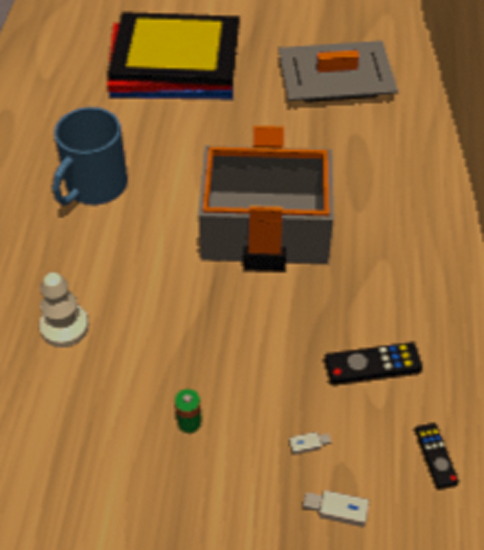

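The crop shows that the medium adapter (59 x 23 mm) is the one meant, with its plug towards world +x. The case mouth is open, with clips at crop (268,137) and (265,230). I'll move over the scene for wrist views.

Emit:
step_arm([
  [1, 1, 1, 0.4, 0],
  [1, 1, 1, 0.4, 0],
  [1, 1, 1, 0.4, 0],
  [1, 1, 1, 0.4, 0],
  [1, 1, 1, 0.4, 0],
  [1, 1, 1, 0.4, 0],
  [1, 1, 1, 0.4, 0],
  [1, 1, 1, 0.4, 0],
])

```text
time_s: 0.9
position: [0.3962, -0.355, 0.3318]
tcp_rot: [[0.972, 0.234, 0.002], [0.234, -0.972, -0.0], [0.002, 0.0, -1.0]]
force: [-1.2, -0.5, -0.0]
opening: 1.0
grasp_force: 0.0
```

Emit:
step_arm([
  [1, 0.4, 1, 0.3, 0],
  [1, 0.4, 1, 0.3, 0],
  [1, 0.4, 1, 0.3, 0],
  [1, 0.4, 1, 0.3, 0],
  [1, 0.4, 1, 0.3, 0],
  [1, 0.4, 1, 0.3, 0],
  [1, 0.4, 1, 0.3, 0],
])

```text
time_s: 1.6
position: [0.4947, -0.105, 0.4066]
tcp_rot: [[0.972, 0.235, 0.002], [0.235, -0.972, 0.0], [0.002, 0.0, -1.0]]
force: [-0.7, 0.0, 0.1]
opening: 0.997
grasp_force: 0.0
```

Run:
```python
from rig import *
import cv2,pickle
c=capture("wrist");pickle.dump(c,open("w1.pkl","wb"))
cv2.imwrite("pics/w1.png",c["color"][:,:,::-1]);print(c["mtx"].round(1).tolist(),c["pose"].round(3).tolist(),read_state()["position"],read_state()["time_s"])
```

```text
[[275.5, 0.0, 317.8], [0.0, 275.5, 199.2], [0.0, 0.0, 1.0]] [[0.235, -0.93, -0.284, 0.572], [-0.972, -0.225, -0.067, -0.087], [-0.001, 0.292, -0.956, 0.56], [0.0, 0.0, 0.0, 1.0]] [ 0.49386977 -0.10680817  0.40574893] 1.65
```

View pics/w1.png

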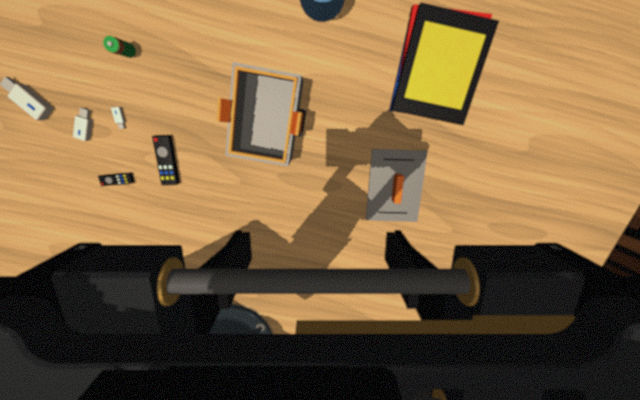

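The wrist view shows everything: case (265,113) with clips at (226,110) and (297,122), lid (396,185), remote (165,160), adapter (82,125), battery (120,46). I'll measure from it.

```bash
cat > m.py <<'E'
from h import *
import pickle,sys
c=pickle.load(open(sys.argv[1],"rb"));H,S,V=hsv(c)
white=(S<70)&(V>95); black=(V<70); green=(H>40)&(H<85)&(S>90); orange=((H<18)&(S>150)&(V>90)); grey=(S<75)&(V>60)
for k,m,z,p in [("remote",black,.014,(165,160)),("bat",green,.04,(118,46)),("A2",white,.012,(82,125)),("lidgrip",orange,.046,(398,188)),("lid",grey,.022,(396,185)),("clipA",orange,.1,(226,110)),("clipB",orange,.1,(297,122))]:
    print(k,rect(c,m,p,z))
# battery top centre by green cap
m=(orange|(grey)); m[:, :215]=0; m[:,312:]=0; m[172:]=0; m[:55]=0
v,u=np.nonzero(orange&(np.arange(640)[None]>215)&(np.arange(640)[None]<312)&(np.arange(400)[:,None]>55)&(np.arange(400)[:,None]<170))
P=ray(c,np.c_[u,v],.084)*1000
for a in np.arange(6,16,1.):
    t=np.radians(a); R=np.array([[np.cos(t),np.sin(t)],[-np.sin(t),np.cos(t)]]); Q=P@R.T
    o=np.median(Q,0); x0,x1=np.percentile(Q[:,0],[.5,99.5]); cx=(x0+x1)/2
    s=np.abs(Q[:,0]-cx)>26; y0,y1=np.percentile(Q[s,1],[.5,99.5]); cy=(y0+y1)/2
    print(a,round(x1-x0,1),round(y1-y0,1),(R.T@[cx,cy]).round(1))
E
python3 m.py w1.pkl
```

```text
remote {'c': (418.2, 186.2), 'wh': (94.1, 36.4), 'a': 14.8, 'mean': [425.8, 184.1], 'n': 501, 'bb': [154, 136, 26, 48]}
bat {'c': (602.2, 279.8), 'wh': (25.3, 22.5), 'a': -76.5, 'mean': [602.1, 279.2], 'n': 172, 'bb': [103, 36, 16, 16]}
A2 {'c': (450.0, 352.5), 'wh': (61.2, 26.1), 'a': -6.9, 'mean': [447.5, 352.4], 'n': 384, 'bb': [73, 108, 16, 33]}
lidgrip {'c': (476.0, -267.2), 'wh': (54.1, 17.5), 'a': 11.8, 'mean': [475.8, -268.4], 'n': 212, 'bb': [392, 175, 12, 28]}
lid {'c': (475.4, -269.3), 'wh': (147.0, 107.0), 'a': 11.7, 'mean': [477.8, -268.2], 'n': 3368, 'bb': [366, 149, 60, 72]}
clipA {'c': (548.2, 44.3), 'wh': (132.7, 57.0), 'a': -1.3, 'mean': [553.8, 51.1], 'n': 593, 'bb': [217, 67, 44, 88]}
clipB {'c': (551.7, -53.6), 'wh': (38.2, 18.5), 'a': 3.4, 'mean': [551.9, -53.4], 'n': 243, 'bb': [288, 111, 15, 25]}
6.0 135.4 99.3 [549.7   3.2]
7.0 136.6 101.2 [549.9   3.1]
8.0 137.8 106.5 [550.1   1.3]
9.0 138.9 110.3 [5.502e+02 4.000e-01]
10.0 140.1 112.5 [5.503e+02 3.000e-01]
11.0 141.1 113.1 [550.1   1.1]
12.0 142.2 114.9 [550.1   1.1]
13.0 143.2 124.7 [548.9   6.3]
14.0 144.2 125.4 [548.6   7.1]
15.0 145.2 126.0 [548.8   6.3]
```

Emit:
step_arm([
  [0.4, -0.3, 1, -0.8, 0.01],
  [0.4, -0.3, 1, -0.8, 0.01],
  [0.4, -0.3, 1, -0.8, 0.01],
  [0.4, -0.3, 1, -0.8, 0.01],
  [0.4, -0.3, 1, -0.8, 0.01],
  [0.4, -0.3, 1, -0.8, 0.01],
  [0.4, -0.3, 1, -0.8, 0.01],
  [0.4, -0.3, 1, -0.8, 0.01],
])

```text
time_s: 2.45
position: [0.4149, 0.1422, 0.2027]
tcp_rot: [[0.965, 0.263, -0.009], [0.263, -0.965, -0.001], [-0.009, -0.002, -1.0]]
force: [0.0, -0.7, -0.7]
opening: 0.704
grasp_force: 0.0
```

Run:
```python
from rig import *
import pickle
from h import *
c=capture("wrist");pickle.dump(c,open("w2.pkl","wb"))
cv2.imwrite("pics/w2.png",c["color"][:,:,::-1]);print(read_state()["position"],read_state()["opening"])
```

```text
[0.41716612 0.14131756 0.20414658] 0.698277079277889
```

View pics/w2.png

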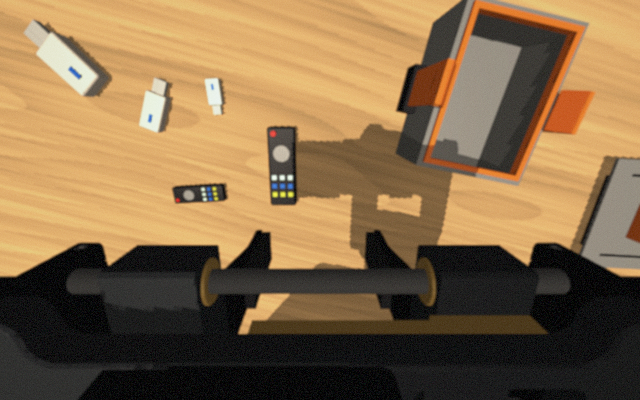

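Wrist view: remote (283,165), adapter (154,105), case to the right with rim corners near (472,2), (586,24), (520,183) and (426,160).

Run:
```python
from h import *
import pickle
c=pickle.load(open("w2.pkl","rb"));H,S,V=hsv(c)
P=ray(c,[(268,127),(296,127),(298,204),(271,204)],.016)*1000;print(P.round(0).tolist(),P.mean(0))
print(rect(c,(V<85)&(np.arange(640)[None]<299),(283,165),.016))
print(rect(c,(S<70)&(V>95),(154,105),.012))
P=ray(c,[(472,2),(586,24),(520,183),(426,160)],.084)*1000;print(P.round(0).tolist(),P.mean(0))
# seal long edges
or_=(H<18)&(S>150)&(V>90); v,u=np.nonzero(or_&(np.arange(640)[None]>395)&(np.arange(640)[None]<597)&(np.arange(400)[:,None]<200))
P=ray(c,np.c_[u,v],.084)*1000
for a in (4,5,6,7,8):
    t=np.radians(a);R=np.array([[np.cos(t),np.sin(t)],[-np.sin(t),np.cos(t)]]);Q=P@R.T
    print(a,Q.min(0).round(),np.histogram(Q[:,0],bins=np.arange(Q[:,0].min(),Q[:,0].min()+12,2))[0],[(np.percentile(Q[(Q[:,0]>x)&(Q[:,0]<x+12),1],[1,99])).round(1).tolist() for x in Q[:,0].min()+np.array([8,20,32,96,108])])
```

```text
[[461.0, 217.0], [470.0, 184.0], [376.0, 159.0], [367.0, 193.0]] [418.41681012 188.08644797]
{'c': (418.9, 188.9), 'wh': (95.6, 32.8), 'a': 15.2, 'mean': [423.0, 188.1], 'n': 1156, 'bb': [268, 127, 29, 77]}
{'c': (450.2, 351.2), 'wh': (60.9, 28.5), 'a': -6.5, 'mean': [448.4, 352.3], 'n': 1031, 'bb': [139, 78, 29, 54]}
[[612.0, 62.0], [623.0, -39.0], [481.0, -52.0], [477.0, 49.0]] [548.18400621   4.76355521]
4 [ 478. -118.] [190 200 167  39  35] [[-81.6, 18.2], [-81.8, 17.8], [-81.9, 17.8], [-82.2, 17.5], [-82.3, 17.5]]
5 [ 476. -127.] [116 200 200  69  36] [[-90.3, 9.6], [-90.5, 9.0], [-90.8, 8.8], [-92.3, 7.4], [-92.7, 7.1]]
6 [ 475. -137.] [ 64 169 200 138  38] [[-98.8, 1.1], [-99.3, 0.2], [-99.8, -0.1], [-102.5, -2.3], [-102.9, -3.1]]
7 [ 473. -147.] [ 45 120 185 171  78] [[-107.3, -7.4], [-108.1, -8.3], [-108.8, -8.9], [-112.5, -4.7], [-113.3, -13.3]]
8 [ 471. -157.] [ 37  89 149 176 115] [[-115.8, -15.8], [-116.8, -16.7], [-117.7, -17.7], [-122.5, -11.8], [-123.5, -23.4]]
```

Emit:
step_arm([
  [0.4, 0, 0.186, -0.4, 0],
  [0.4, 0, 0.186, -0.4, 0],
  [0.4, 0, 0.186, -0.6, 0],
  [0.4, 0, 0.186, -0.7, 0],
  [0.4, 0, 0.186, -0.77, 0],
  [0.4, 0, 0.186, -0.77, 0],
  [0.4, 0, 0.186, -0.77, 0],
  [-1, 0, 0.186, -0.77, 0],
  [-1, 0, 0.186, -0.77, 0],
  [-1, 0, 0.186, -0.77, 0],
  [-1, 0, 0.186, -0.77, 0],
  [-1, 0, 0.186, -0.77, 0],
  [-1, 0, 0.186, -0.77, 0],
  [-1, 0, 0.186, -0.4, 0],
  [-1, 0, 0.186, -0.1, 0],
  [-1, 0, 0.186, -0.1, 0],
])

```text
time_s: 4.1
position: [0.4176, 0.1881, 0.1637]
tcp_rot: [[0.965, 0.26, -0.003], [0.26, -0.966, -0.001], [-0.003, -0.0, -1.0]]
force: [0.3, -0.7, -0.6]
opening: 0.384
grasp_force: 30.0
```

Emit:
step_arm([
  [-1, 0.52, -0.746, 0, -0.062],
  [-1, 0.52, -0.746, 0, -0.062],
  [-1, 0.52, -0.746, 0, -0.062],
  [-1, 0.52, -0.746, 0, -0.062],
  [-1, 0.52, -0.746, 0, -0.062],
  [-1, 0.52, -0.746, 0, -0.062],
  [-1, 0.52, -0.746, 0, -0.062],
  [-1, 0.52, -0.746, 0, -0.062],
])

```text
time_s: 4.9
position: [0.5469, 0.0029, 0.1625]
tcp_rot: [[0.998, 0.069, -0.003], [0.069, -0.998, 0.001], [-0.003, -0.001, -1.0]]
force: [-0.4, -0.1, -1.0]
opening: 0.39
grasp_force: 30.0
```

Run:
```python
from rig import *
from h import *
c=capture("side");w=capture("wrist")
a=cv2.resize(c["color"][120:260,270:420,::-1],(400,373)); b=cv2.resize(w["color"][:,:,::-1],(400,250))
o=np.zeros((373,800,3),np.uint8);o[:,:400]=a;o[:250,400:]=b
cv2.imwrite("pics/p3.png",o);print(read_state()["position"],read_state()["grasp_force"])
```

```text
[0.54731851 0.00313185 0.16285236] 29.99987930059433
```

View pics/p3.png

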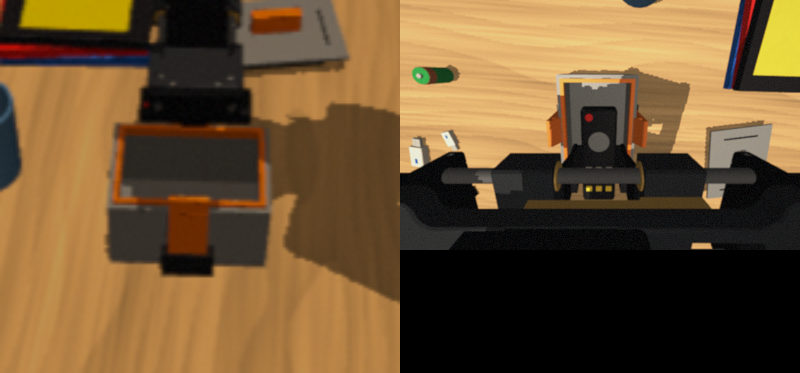

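The remote is centred over the mouth in the wrist half, around (600,150). I'll lower and release it.

Emit:
step_arm([
  [-1, 0, 0, -0.2, 0],
  [-1, 0, 0, -0.3, 0],
  [-1, 0, 0, -0.4, 0],
  [-1, 0, 0, -0.452, 0],
  [-1, 0, 0, -0.452, 0],
  [-1, 0, 0, -0.452, 0],
  [-0.035, 0, 0, -0.452, 0],
  [-0.035, 0, 0, -0.452, 0],
  [-0.035, 0, 0, -0.452, 0],
  [-0.035, 0, 0, -0.452, 0],
  [-0.035, 0, 0, -0.2, 0],
  [-0.035, 0, 0, 0.1, 0],
  [-0.035, 0, 0, 0.2, 0],
  [-0.035, 0, 0, 0.2, 0],
  [-0.035, 0, 0, 0.2, 0],
])

```text
time_s: 6.5
position: [0.5504, 0.0014, 0.2163]
tcp_rot: [[0.998, 0.068, 0.007], [0.068, -0.998, -0.001], [0.007, 0.002, -1.0]]
force: [-0.2, 0.1, -1.0]
opening: 0.48
grasp_force: 0.0
```

Run:
```python
from rig import *
from h import *
import pickle
c=capture("wrist");pickle.dump(c,open("w4.pkl","wb"));H,S,V=hsv(c)
g=(H>40)&(H<85)&(S>90)
s=read_state();print(s["joint_positions"],s["position"])
d=pickle.load(open("d0.pkl","rb"))
# battery: triangulate the green top disc
L=[]
for n,cc in [("scene",d["scene"]),("side",d["side"]),("w1",pickle.load(open("w1.pkl","rb"))),("w4",c)]:
    h,s_,v_=hsv(cc); m=(h>40)&(h<85)&(s_>90)
    k,l,st,ce=cv2.connectedComponentsWithStats(m.astype(np.uint8)); 
    print(n,[(st[i].tolist(),ce[i].round(1).tolist()) for i in range(1,k) if st[i,4]>15])
```

```text
[-1.14941369e+01  2.55063645e+01  9.42154047e+01  1.67800427e-03
  6.01298617e+01  7.45883720e+01] [0.54890879 0.0016611  0.21414123]
scene [([604, 0, 30, 40, 360], [617.9, 18.9]), ([575, 68, 24, 35, 182], [587.4, 84.7]), ([576, 109, 21, 40, 109], [587.7, 126.4]), ([566, 158, 6, 8, 17], [568.4, 161.6]), ([561, 167, 5, 8, 16], [563.3, 170.4]), ([366, 250, 9, 8, 54], [369.8, 253.8]), ([364, 260, 9, 8, 50], [368.0, 263.8])]
side [([300, 277, 11, 10, 82], [304.8, 281.6]), ([301, 288, 10, 8, 57], [305.7, 292.0])]
w1 [([103, 36, 16, 16, 172], [111.2, 43.7]), ([122, 42, 13, 14, 127], [128.4, 49.5])]
w4 [([68, 114, 23, 22, 343], [79.6, 124.6]), ([93, 115, 25, 19, 318], [106.5, 123.6]), ([207, 382, 10, 9, 19], [212.2, 386.6])]
```

Run:
```python
from h import *
import pickle
d=pickle.load(open("d0.pkl","rb"))
for c,t,b in [(d["scene"],(369.8,253.8),(368,263.8)),(d["side"],(304.8,281.6),(305.7,292)),(pickle.load(open("w4.pkl","rb")),(79.6,124.6),(106.5,123.6))]:
    print(ray(c,t,.046)*1000,ray(c,b,.01)*1000)
c=pickle.load(open("w4.pkl","rb"));H,S,V=hsv(c)
print(rect(c,((S<70)&(V>95)),(60,200),.012))
cv2.imwrite("pics/w4.png",c["color"][:,:,::-1])
```

```text
[[604.20060651 278.09820216]] [[607.96207265 279.55683426]]
[[602.11916143 277.6510377 ]] [[600.98489868 283.29209649]]
[[602.00074536 275.4689908 ]] [[602.50262413 271.31607461]]
{'c': (450.4, 351.5), 'wh': (63.8, 28.7), 'a': -6.5, 'mean': [449.6, 352.5], 'n': 631, 'bb': [54, 211, 22, 41]}
```

View pics/w4.png

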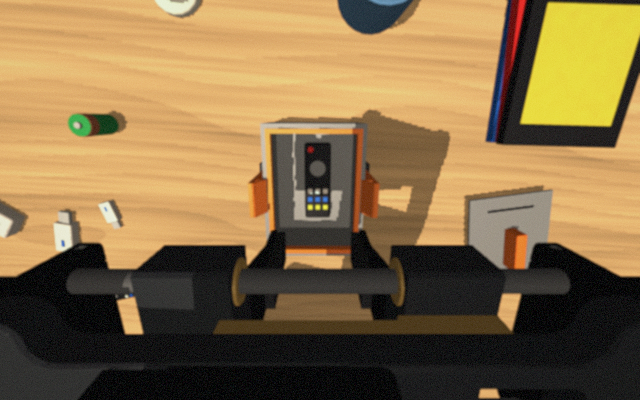

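The remote lies flat in the middle of the case, at (318,180). Next is the battery.

Emit:
step_arm([
  [1, 0.214, 1, 0, 0.5],
  [1, 0.214, 1, 0, 0.5],
  [1, 0.214, 1, 0, 0.5],
  [1, 0.214, 1, 0, 0.5],
  [1, 0.214, 1, 0, 0.5],
  [1, 0.214, 1, 0, 0.5],
  [1, 0.214, 1, 0, 0.5],
  [1, 0.214, 1, 0, 0.5],
  [1, 0.214, 1, 0, 0.5],
  [1, 0.214, 1, 0, 0.5],
  [1, 0.214, 1, 0, 0.5],
  [1, 0.214, 1, 0, 0.5],
])

```text
time_s: 7.75
position: [0.6006, 0.2513, 0.2102]
tcp_rot: [[-0.068, 0.998, -0.005], [0.998, 0.068, -0.001], [-0.001, -0.005, -1.0]]
force: [0.3, 0.0, -0.0]
opening: 0.999
grasp_force: 0.0
```

Emit:
step_arm([
  [1, 0, 0.104, -0.2, 0],
  [1, 0, 0.104, -0.4, 0],
  [1, 0, 0.104, -0.6, 0],
  [1, 0, 0.104, -0.7, 0],
  [1, 0, 0.104, -0.712, 0],
  [1, 0, 0.104, -0.712, 0],
  [1, 0, 0.104, -0.712, 0],
  [-1, 0, 0.104, -0.712, 0],
  [-1, 0, 0.104, -0.712, 0],
  [-1, 0, 0.104, -0.712, 0],
  [-1, 0, 0.104, -0.712, 0],
  [-1, 0, 0.104, -0.712, 0],
  [-1, 0, 0.104, -0.712, 0],
  [-1, 0, 0.104, -0.712, 0],
  [-1, 0, 0.104, -0.712, 0],
])

```text
time_s: 9.25
position: [0.602, 0.2777, 0.0349]
tcp_rot: [[-0.068, 0.998, -0.0], [0.998, 0.068, -0.0], [-0.0, -0.0, -1.0]]
force: [-0.1, 0.1, 0.5]
opening: 0.36
grasp_force: 0.0
```

Run:
```python
from rig import *
s=read_state();print(s["position"],s["opening"]*87,s["grasp_force"],s["tcp_rot"].round(3).tolist() if hasattr(s["tcp_rot"],"round") else s["tcp_rot"])
```

```text
[0.60204212 0.27773936 0.0349263 ] 31.285850592619116 0.0 [[-0.068, 0.998, -0.0], [0.998, 0.068, -0.0], [-0.0, -0.0, -1.0]]
```

Emit:
step_arm([
  [-1, 0, 0, 0, 0],
  [-1, 0, 0, 0, 0],
  [-1, 0, 0, 0, 0],
  [-1, 0, 0, 0, 0],
  [-1, 0, 0, 0.2, 0],
  [-1, 0, 0, 0.4, 0],
  [-1, 0, 0, 0.58, 0],
  [-1, 0, 0, 0.58, 0],
  [-1, 0, 0, 0.58, 0],
  [-1, -0.332, -0.984, 0.58, 0],
  [-1, -0.332, -0.984, 0.58, 0],
  [-1, -0.332, -0.984, 0.58, 0],
  [-1, -0.332, -0.984, 0.58, 0],
  [-1, -0.332, -0.984, 0.58, 0],
  [-1, -0.332, -0.984, 0.58, 0],
  [-1, -0.332, -0.984, 0.58, 0],
  [-1, -0.332, -0.984, 0.58, 0],
])

```text
time_s: 10.95
position: [0.519, 0.0324, 0.1792]
tcp_rot: [[-0.068, 0.998, -0.001], [0.998, 0.068, 0.001], [0.001, -0.001, -1.0]]
force: [-0.1, 0.9, -0.9]
opening: 0.29
grasp_force: 29.9
```

Run:
```python
from rig import *
from h import *
c=capture("side");w=capture("wrist")
a=cv2.resize(c["color"][120:260,270:420,::-1],(400,373)); b=cv2.resize(w["color"][:,:,::-1],(400,250))
o=np.zeros((373,800,3),np.uint8);o[:,:400]=a;o[:250,400:]=b
cv2.imwrite("pics/p5.png",o);print(read_state()["position"],read_state()["grasp_force"],read_state()["opening"]*87)
```

```text
[0.51939822 0.03315269 0.17955304] 29.945417940616608 25.138619863561267
```

View pics/p5.png

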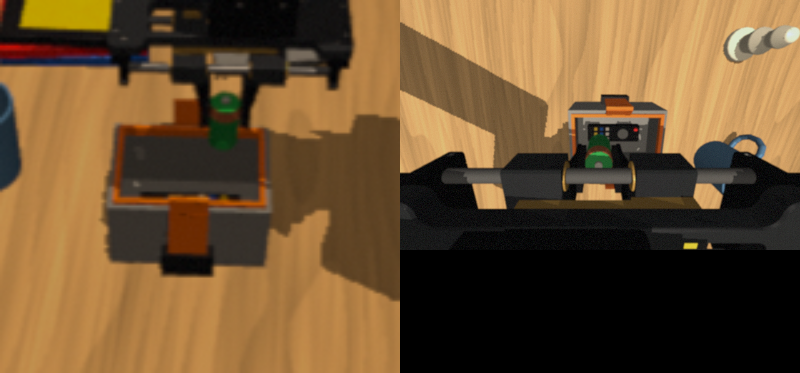

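The battery is gripped at (225,120) on the left and (598,155) on the right. I'll measure where the remote lies before setting the battery down.

Run:
```python
from h import *
import pickle
c=pickle.load(open("w4.pkl","rb"))
print(ray(c,[(305,142),(330,142),(331,217),(306,217)],.021)*1000)
P=ray(c,[(265,129),(364,129),(358,253)],.084)*1000;print(P)
```

```text
[[597.70244371  20.00549589]
 [599.8141876  -11.06163528]
 [500.73680471 -20.4262605 ]
 [498.45287493  13.23541122]]
[[613.52515462  58.44114148]
 [620.29044071 -41.05838421]
 [482.00550362 -50.24504973]]
```

Emit:
step_arm([
  [-1, 0, 0, -0.2, 0],
  [-1, 0, 0, -0.35, 0],
  [-1, 0, 0, -0.45, 0],
  [-1, 0, 0, -0.53, 0],
  [-1, 0, 0, -0.53, 0],
  [-1, 0, 0, -0.53, 0],
  [-0.25, 0, 0, -0.53, 0],
  [-0.25, 0, 0, -0.53, 0],
  [-0.25, 0, 0, -0.53, 0],
  [-0.25, 0, 0, -0.53, 0],
  [-0.25, 0, 0, -0.3, 0],
  [-0.25, 0, 0, -0.1, 0],
  [-0.25, 0, 0, 0.1, 0],
  [-0.25, 0, 0, 0.1, 0],
  [-0.25, 0, 0, 0.1, 0],
])

```text
time_s: 12.55
position: [0.5203, 0.0315, 0.2073]
tcp_rot: [[-0.068, 0.998, 0.005], [0.998, 0.068, -0.001], [-0.001, 0.005, -1.0]]
force: [-1.0, 0.1, -0.8]
opening: 0.373
grasp_force: 0.0
```

Emit:
step_arm([
  [0.4, -0.31, 1, 0, -0.559],
  [0.4, -0.31, 1, 0, -0.559],
  [0.4, -0.31, 1, 0, -0.559],
  [0.4, -0.31, 1, 0, -0.559],
  [0.4, -0.31, 1, 0, -0.559],
  [0.4, -0.31, 1, 0, -0.559],
  [0.4, -0.31, 1, 0, -0.559],
  [0.4, -0.31, 1, 0, -0.559],
  [0.4, -0.31, 1, 0, -0.559],
  [0.4, -0.31, 1, 0, -0.559],
  [0.4, -0.31, 1, 0, -0.559],
  [0.4, -0.31, 1, 0, -0.559],
  [0.4, -0.31, 1, 0, -0.559],
  [0.4, -0.31, 1, 0, -0.559],
])

```text
time_s: 13.95
position: [0.4402, 0.2811, 0.2029]
tcp_rot: [[0.993, -0.117, -0.004], [-0.117, -0.993, -0.002], [-0.004, 0.002, -1.0]]
force: [-0.6, -0.0, -0.0]
opening: 0.702
grasp_force: 0.0
```

Run:
```python
from rig import *
from h import *
c=capture("wrist");d=capture("side");H,S,V=hsv(c)
import pickle;pickle.dump(c,open("w6.pkl","wb"))
print(read_state()["position"],read_state()["tcp_rot"][:,0])
m=(S<70)&(V>95);n,l,st,ce=cv2.connectedComponentsWithStats(m.astype(np.uint8))
for i in range(1,n):
    if 200<st[i,4]<5000: print(ce[i],rect(c,m,ce[i],.01))
cv2.imwrite("pics/p6.png",np.hstack([cv2.resize(c["color"][:,:,::-1],(420,262)),cv2.resize(d["color"][140:240,280:425,::-1],(380,262))]))
```

```text
[0.44060811 0.28127362 0.2034994 ] [ 0.99326376 -0.11583443 -0.00307991]
[578.75107527  53.99731183] {'c': (547.3, -25.2), 'wh': (115.1, 29.0), 'a': 3.5, 'mean': [547.8, -29.4], 'n': 1860, 'bb': [558, 0, 35, 111]}
[565.48969072 117.13402062] {'c': (496.1, -53.5), 'wh': (116.3, 69.2), 'a': -86.2, 'mean': [480.2, -25.0], 'n': 582, 'bb': [541, 79, 99, 60]}
[307.92753623 148.35362319] {'c': (478.0, 287.0), 'wh': (38.6, 15.4), 'a': 19.1, 'mean': [479.9, 287.9], 'n': 345, 'bb': [298, 134, 20, 32]}
[177.68952381 170.39555556] {'c': (472.2, 457.9), 'wh': (85.6, 35.0), 'a': 57.8, 'mean': [471.7, 455.9], 'n': 1575, 'bb': [142, 149, 70, 46]}
[260.49812734 179.32459426] {'c': (449.6, 353.2), 'wh': (61.7, 25.6), 'a': -6.6, 'mean': [447.8, 353.5], 'n': 801, 'bb': [251, 154, 21, 48]}
```

View pics/p6.png

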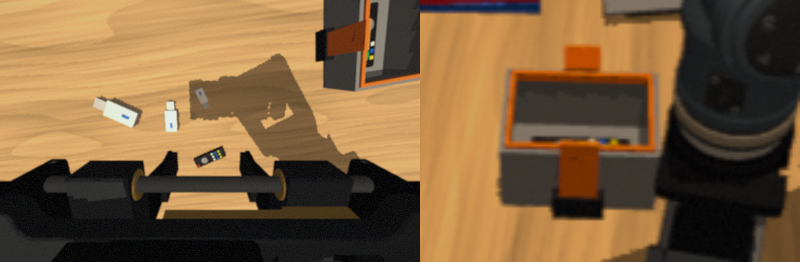

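Adapter at (172,117) in the left half, as computed. Descending on it.

Emit:
step_arm([
  [0.4, 0.006, 0.29, -0.2, 0],
  [0.4, 0.006, 0.29, -0.4, 0],
  [0.4, 0.006, 0.29, -0.6, 0],
  [0.4, 0.006, 0.29, -0.72, 0],
  [0.4, 0.006, 0.29, -0.766, 0],
  [0.4, 0.006, 0.29, -0.766, 0],
  [0.4, 0.006, 0.29, -0.766, 0],
  [-1, 0.006, 0.29, -0.766, 0],
  [-1, 0.006, 0.29, -0.766, 0],
  [-1, 0.006, 0.29, -0.766, 0],
  [-1, 0.006, 0.29, -0.766, 0],
  [-1, 0.006, 0.29, -0.766, 0],
  [-1, 0.006, 0.29, -0.766, 0],
  [-1, 0.006, 0.29, -0.766, 0],
  [-1, 0.006, 0.29, -0.6, 0],
  [-1, 0.006, 0.29, -0.4, 0],
  [-1, 0.006, 0.29, -0.17, 0],
  [-1, 0.006, 0.29, -0.17, 0],
  [-1, 0.006, 0.29, -0.17, 0],
])

```text
time_s: 15.95
position: [0.4441, 0.3548, 0.1646]
tcp_rot: [[0.993, -0.117, 0.004], [-0.117, -0.993, 0.002], [0.004, -0.003, -1.0]]
force: [0.8, 0.4, -1.2]
opening: 0.273
grasp_force: 30.0
```

Emit:
step_arm([
  [-1, 0.488, -1, 0, 0.059],
  [-1, 0.488, -1, 0, 0.059],
  [-1, 0.488, -1, 0, 0.059],
  [-1, 0.488, -1, 0, 0.059],
  [-1, 0.488, -1, 0, 0.059],
  [-1, 0.488, -1, 0, 0.059],
  [-1, 0.488, -1, 0, 0.059],
  [-1, 0.488, -1, 0, 0.059],
])

```text
time_s: 16.75
position: [0.5636, 0.1035, 0.1602]
tcp_rot: [[0.998, 0.066, -0.005], [0.066, -0.998, 0.0], [-0.005, -0.001, -1.0]]
force: [0.0, 0.5, -0.6]
opening: 0.272
grasp_force: 30.0
```

Emit:
step_arm([
  [-1, 0, -0.406, 0, 0],
  [-1, 0, -0.406, 0, 0],
  [-1, 0, -0.406, 0, 0],
  [-1, 0, -0.406, 0, 0],
  [-1, 0, -0.406, 0, 0],
])

```text
time_s: 17.25
position: [0.5639, 0.0047, 0.1618]
tcp_rot: [[0.998, 0.07, -0.002], [0.07, -0.998, 0.001], [-0.002, -0.001, -1.0]]
force: [-0.5, 0.7, 0.1]
opening: 0.267
grasp_force: 30.0
```

Run:
```python
from rig import *
from h import *
c=capture("wrist")
cv2.imwrite("pics/p7.png",c["color"][60:300,170:470,::-1])
s=read_state();print(s["position"],s["tcp_rot"][:,0],s["grasp_force"])
```

```text
[0.56419094 0.00489257 0.16201129] [ 0.99749116  0.07077074 -0.00170154] 30.000014305114746
```

View pics/p7.png

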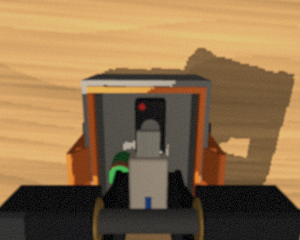

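The adapter is over the remote at (150,170), with the battery to the left at (118,170). I'll lower and release it. That was the last allowed picture, so I'll work from numbers from here.

Emit:
step_arm([
  [-1, 0, 0, -0.2, 0],
  [-1, 0, 0, -0.35, 0],
  [-1, 0, 0, -0.444, 0],
  [-1, 0, 0, -0.444, 0],
  [-1, 0, 0, -0.444, 0],
  [-0.17, 0, 0, -0.444, 0],
  [-0.17, 0, 0, -0.444, 0],
  [-0.17, 0, 0, -0.444, 0],
  [-0.17, 0, 0, -0.444, 0],
  [-0.17, 0, 0, -0.2, 0],
  [-0.17, 0, 0, 0, 0],
  [-0.17, 0, 0, 0.24, 0],
  [-0.17, 0, 0, 0.24, 0],
  [-0.17, 0, 0, 0.24, 0],
])

```text
time_s: 18.7
position: [0.5677, 0.0022, 0.2272]
tcp_rot: [[0.998, 0.068, 0.01], [0.068, -0.998, -0.002], [0.01, 0.003, -1.0]]
force: [0.2, -0.2, -0.8]
opening: 0.416
grasp_force: 0.0
```

Run:
```python
from rig import *
from h import *
import pickle
c=capture("wrist");d=capture("side");pickle.dump((c,d),open("w8.pkl","wb"));H,S,V=hsv(c)
s=read_state();print(s["position"],s["opening"]*87,s["tcp_rot"][:,0])
def inv(p):
    T=np.linalg.inv(c["pose"]);q=c["mtx"]@(T[:3,:3]@p+T[:3,3]);return q[:2]/q[2]
print("case proj",[inv(np.array(p)).round().tolist() for p in [(.549,.005,.08),(.62,.05,.08),(.48,-.04,.08)]])
for nm,m,z in [("green",(H>40)&(H<85)&(S>90),.05),("white",(S<60)&(V>120),.035)]:
    n,l,st,ce=cv2.connectedComponentsWithStats(m.astype(np.uint8))
    for i in range(1,n):
        if st[i,4]>60: print(nm,st[i],ce[i].round(),(ray(c,ce[i],z)*1000).round())
# case geometry
o=((H<18)&(S>150)&(V>90)); v,u=np.nonzero(o);P=ray(c,np.c_[u,v],.084)*1000
k=(abs(P[:,0]-549)<85)&(abs(P[:,1]-5)<85);P=P[k]
for a in (3,3.5,4,4.5,5):
    t=np.radians(a);R=np.array([[np.cos(t),np.sin(t)],[-np.sin(t),np.cos(t)]]);Q=P@R.T-R@[549,5]
    print(a,Q[:,0].min().round(1),Q[:,0].max().round(1),[np.percentile(Q[(Q[:,0]>x)&(Q[:,0]<x+10),1],[1,99]).round(1).tolist() for x in (-60,-48,-35,25,38,50)])
```

```text
[0.56471786 0.00271485 0.22282843] 36.09066688290003 [9.97671580e-01 6.81998407e-02 4.48475165e-04]
case proj [[314.0, 205.0], [276.0, 140.0], [347.0, 261.0]]
green [287 201  17  11  90] [295. 205.] [[539.  28.]]
green [283 210  20  20 270] [292. 219.] [[519.  31.]]
white [ 148    0   56   36 1099] [180.  16.] [[742. 164.]]
white [263 139  68  52 364] [285. 151.] [[603.  45.]]
white [292 151  13  48 276] [297. 178.] [[569.  29.]]
white [307 155  21  50 684] [317. 184.] [[564.   2.]]
white [298 188  46  42 507] [329. 211.] [[528. -16.]]
white [ 463  201   79   67 3407] [502. 230.] [[ 516. -252.]]
white [107 211  20  26 255] [117. 223.] [[492. 267.]]
white [  0 216  25  29 443] [ 11. 231.] [[470. 412.]]Traceback (most recent call last):
  File "<stdin>", line 18, in <module>
    return _quantile_unchecked(
        a, q, axis, out, overwrite_input, method, keepdims, weights)
    return _ureduce(a,
                    func=_quantile_ureduce_func,
    ...<5 lines>...
                    overwrite_input=overwrite_input,
                    method=method)
    r = func(a, **kwargs)
    result = _quantile(arr,
                       quantiles=q,
    ...<2 lines>...
                       out=out,
                       weights=wgt)
    slices_having_nans = np.isnan(arr[-1, ...])
                                  ~~~^^^^^^^^^
IndexError: index -1 is out of bounds for axis 0 with size 0
```

Emit:
step_arm([
  [1, -0.44, -0.2, 0.55, 0],
  [1, -0.44, -0.2, 0.55, 0],
  [1, -0.44, -0.2, 0.55, 0],
  [1, -0.44, -0.2, 0.55, 0],
  [1, -0.44, -0.2, 0.55, 0],
  [1, -0.44, -0.2, 0.55, 0],
  [1, -0.44, -0.2, 0.55, 0],
])

```text
time_s: 19.5
position: [0.4547, -0.0468, 0.3579]
tcp_rot: [[0.998, 0.068, -0.004], [0.068, -0.998, 0.002], [-0.004, -0.002, -1.0]]
force: [-1.1, 0.0, -0.4]
opening: 0.95
grasp_force: 0.0
```

```bash
cat > case.py <<'E'
from h import *
def case(c,g=(549,5)):
    """seal frame (z .084) by line fits through orange pixels near its expected bands"""
    H,S,V=hsv(c); v,u=np.nonzero((H<19)&(S>140)&(V>70)); P=ray(c,np.c_[u,v],.084)*1000
    a,o=3.8,np.array(g,float)
    for _ in range(6):
        t=np.radians(a);R=np.array([[np.cos(t),np.sin(t)],[-np.sin(t),np.cos(t)]]);Q=(P-o)@R.T
        X,Y=Q.T; lines={}
        for nm,m,ax in [("+y",(abs(Y-47.5)<5)&(abs(X)>25)&(abs(X)<62),1),("-y",(abs(Y+47.5)<5)&(abs(X)>25)&(abs(X)<62),1),("+x",(abs(X-67.5)<5)&(abs(Y)<40),0),("-x",(abs(X+67.5)<5)&(abs(Y)<40),0)]:
            lines[nm]=(np.polyfit(Q[m,1-ax],Q[m,ax],1),int(m.sum())) if m.sum()>20 else None
        if any(l is None for l in lines.values()): print("missing",{k:l and l[1] for k,l in lines.items()}); break
        sl=(lines["+y"][0][0]+lines["-y"][0][0])/2
        off=np.array([(lines["+x"][0][1]+lines["-x"][0][1])/2,(lines["+y"][0][1]+lines["-y"][0][1])/2])
        o=o+R.T@off; a+=np.degrees(np.arctan(sl))
    return o.round(1),round(a,2),{k:l and (l[0].round(3).tolist(),l[1]) for k,l in lines.items()}
E
python3 - <<'E'
from rig import *
from case import *
import pickle
c=capture("wrist");pickle.dump(c,open("w9.pkl","wb"));d=capture("side");e=capture("scene")
s=read_state();print(s["position"],s["time_s"])
for n,x in [("w9",c),("w4",pickle.load(open("w4.pkl","rb"))),("w2",pickle.load(open("w2.pkl","rb"))),("side0",pickle.load(open("d0.pkl","rb"))["side"]),("scene0",pickle.load(open("d0.pkl","rb"))["scene"])]:print(n,*case(x))
H,S,V=hsv(c)
n,l,st,ce=cv2.connectedComponentsWithStats(((H<18)&(S>150)&(V>90)).astype(np.uint8))
for i in range(1,n):
    if st[i,4]>80: print(st[i],rect(c,l==i,ce[i],.048))
n,l,st,ce=cv2.connectedComponentsWithStats(((H>40)&(H<85)&(S>90)).astype(np.uint8))
print([(st[i,4],(ray(c,ce[i],.05)*1000).round(1)) for i in range(1,n) if st[i,4]>60])
E
```

```text
[ 0.45505308 -0.04680825  0.35829712] 19.65
w9 [548.3   4.2] 4.21 {'+y': ([0.002, 46.308], 201), '-y': ([-0.002, -46.308], 120), '+x': ([0.006, 66.154], 288), '-x': ([0.029, -66.154], 166)}
w4 [548.8   4.7] 3.03 {'+y': ([-0.011, 45.999], 180), '-y': ([0.011, -45.997], 298), '+x': ([-0.015, 66.29], 233), '-x': ([0.007, -66.29], 386)}
w2 [547.7   6.5] 3.55 {'+y': ([-0.002, 46.627], 593), '-y': ([0.002, -46.627], 743), '+x': ([-0.001, 66.325], 965), '-x': ([-0.012, -66.33], 466)}
side0 [548.3   6.9] 3.88 {'+y': ([0.003, 48.008], 94), '-y': ([-0.003, -48.008], 82), '+x': ([0.014, 66.852], 69), '-x': ([-0.009, -66.852], 57)}
scene0 [550.3   7.7] 3.71 {'+y': ([-0.001, 46.981], 55), '-y': ([-0.002, -46.942], 62), '+x': ([0.007, 67.5], 71), '-x': ([0.002, -67.438], 65)}
[ 238   49   96  101 1507] {'c': (549.1, 10.6), 'wh': (149.1, 149.0), 'a': 3.9, 'mean': [563.8, 9.7], 'n': 1507, 'bb': [238, 49, 96, 101]}
[442 143  13  33 401] {'c': (475.7, -264.1), 'wh': (56.4, 20.2), 'a': 12.3, 'mean': [476.7, -264.4], 'n': 401, 'bb': [442, 143, 13, 33]}
[(np.int32(222), array([[519.7,  29.8]]))]
```

Emit:
step_arm([
  [1, -0.22, -0.88, -0.4, 0.046],
  [1, -0.22, -0.88, -0.4, 0.046],
  [1, -0.22, -0.88, -0.4, 0.046],
  [1, -0.22, -0.88, -0.4, 0.046],
  [1, -0.22, -0.88, -0.4, 0.046],
  [1, -0.22, -0.88, -0.4, 0.046],
  [1, -0.22, -0.88, -0.4, 0.046],
  [1, -0.22, -0.88, -0.4, 0.046],
])

```text
time_s: 20.45
position: [0.4004, -0.2663, 0.2597]
tcp_rot: [[0.977, 0.212, -0.001], [0.212, -0.977, 0.001], [-0.0, -0.001, -1.0]]
force: [0.4, 0.1, -0.1]
opening: 1.001
grasp_force: 0.0
```

Run:
```python
from rig import *
from h import *
import pickle
c=capture("wrist");pickle.dump(c,open("w10.pkl","wb"))
s=read_state();print(s["position"],s["tcp_rot"][:,0],c["pose"][:3,3])
H,S,V=hsv(c)
n,l,st,ce=cv2.connectedComponentsWithStats(((H<18)&(S>150)&(V>60)).astype(np.uint8))
for i in range(1,n):
    if st[i,4]>80: print(st[i],rect(c,l==i,ce[i],.048))
g=(S<75)&(V>50)
n,l,st,ce=cv2.connectedComponentsWithStats(g.astype(np.uint8))
for i in range(1,n):
    if st[i,4]>800: print(st[i],rect(c,l==i,ce[i],.022))
```

```text
[ 0.40057118 -0.26604701  0.26014226] [9.77078237e-01 2.12880458e-01 1.70385559e-04] [ 0.47877271 -0.2501446   0.41298987]
[  39    0  140   71 2558] {'c': (513.0, 5.6), 'wh': (165.9, 72.7), 'a': -77.9, 'mean': [521.2, 3.0], 'n': 2558, 'bb': [39, 0, 140, 71]}
[ 97  18  10  22 105] {'c': (517.5, 17.4), 'wh': (22.1, 9.8), 'a': -4.3, 'mean': [517.2, 17.4], 'n': 105, 'bb': [97, 18, 10, 22]}
[328  98  12  45 448] {'c': (475.2, -270.3), 'wh': (54.0, 14.0), 'a': 12.8, 'mean': [475.0, -270.5], 'n': 448, 'bb': [328, 98, 12, 45]}
[ 94   0  40  27 822] {'c': (541.8, 20.4), 'wh': (47.8, 27.7), 'a': -77.9, 'mean': [544.0, 20.0], 'n': 822, 'bb': [94, 0, 40, 27]}
[ 46  18 105  61 868] {'c': (505.6, 43.0), 'wh': (133.2, 68.9), 'a': -86.2, 'mean': [491.3, 15.4], 'n': 868, 'bb': [46, 18, 105, 61]}
[ 292   61   84  113 8217] {'c': (475.1, -270.1), 'wh': (146.8, 107.3), 'a': 11.8, 'mean': [480.2, -269.0], 'n': 8217, 'bb': [292, 61, 84, 113]}
[ 166  272  304   22 3163] {'c': (220.6, -303.6), 'wh': (499.4, 39.8), 'a': -77.7, 'mean': [208.2, -272.8], 'n': 3163, 'bb': [166, 272, 304, 22]}
```

Emit:
step_arm([
  [1, 0.3, -0.012, -0.2, -0.002],
  [1, 0.3, -0.012, -0.4, -0.002],
  [0, 0.3, -0.012, -0.6, -0.002],
  [0, 0.3, -0.012, -0.75, -0.002],
  [0, 0.3, -0.012, -0.85, -0.002],
  [0, 0.3, -0.012, -0.912, -0.002],
  [0, 0.3, -0.012, -0.912, -0.002],
  [0, 0.3, -0.012, -0.912, -0.002],
  [-1, 0.3, -0.012, -0.912, -0.002],
  [-1, 0.3, -0.012, -0.912, -0.002],
  [-1, 0.3, -0.012, -0.912, -0.002],
  [-1, 0.3, -0.012, -0.912, -0.002],
  [-1, 0.3, -0.012, -0.912, -0.002],
  [-1, 0.3, -0.012, -0.912, -0.002],
  [-1, 0.3, -0.012, -0.912, -0.002],
])

```text
time_s: 22.0
position: [0.4751, -0.2703, 0.0322]
tcp_rot: [[0.979, 0.205, 0.0], [0.205, -0.979, 0.0], [0.0, 0.0, -1.0]]
force: [-0.6, 0.1, 1.8]
opening: 0.158
grasp_force: 30.0
```

Emit:
step_arm([
  [-1, 0, 0, 0.2, 0],
  [-1, 0, 0, 0.4, 0],
  [-1, 0, 0, 0.6, 0],
  [-1, 0, 0, 0.6, 0],
  [-1, 0.294, 0.4, 0.6, -0.0445],
  [-1, 0.294, 0.6, 0.6, -0.0445],
  [-1, 0.294, 0.8, 0.6, -0.0445],
  [-1, 0.294, 0.96, 0.6, -0.0445],
  [-1, 0.294, 0.96, 0.6, -0.0445],
  [-1, 0.294, 0.96, 0.6, -0.0445],
  [-1, 0.294, 0.96, 0.6, -0.0445],
  [-1, 0.294, 0.96, 0.6, -0.0445],
])

```text
time_s: 23.2
position: [0.5483, -0.031, 0.1814]
tcp_rot: [[0.998, 0.067, -0.001], [0.067, -0.998, -0.0], [-0.001, 0.0, -1.0]]
force: [0.6, 0.5, -1.3]
opening: 0.159
grasp_force: 30.0
```

Run:
```python
from rig import *
from h import *
import pickle
c=capture("wrist");d=capture("side");pickle.dump((c,d),open("w11.pkl","wb"))
s=read_state();print(s["position"],s["tcp_rot"][:,0],s["grasp_force"],s["opening"]*87,s["force"],s["moment"],s["time_s"])
H,S,V=hsv(d)
g=(S<75)&(V>50);n,l,st,ce=cv2.connectedComponentsWithStats(g.astype(np.uint8))
for i in range(1,n):
    if st[i,4]>200: print(st[i],rect(d,l==i,ce[i],.172))
```

```text
[ 0.54848541 -0.03192488  0.18167789] [ 9.97900832e-01  6.47587081e-02 -4.88257454e-04] 29.999830196611583 13.53279270086426 [-0.71679729  0.56094402 -1.76016229] [-0.00977899 -0.01853521  0.00330906] 23.3
[    0    67   236   183 19359] {'c': (1104.1, 23.0), 'wh': (636.4, 453.2), 'a': 89.9, 'mean': [1127.1, -33.3], 'n': 19359, 'bb': [0, 67, 236, 183]}
[ 283  130   91   33 1212] {'c': (584.6, -26.3), 'wh': (216.0, 108.0), 'a': 2.9, 'mean': [552.5, -14.1], 'n': 1212, 'bb': [283, 130, 91, 33]}
[316 187  50   8 239] {'c': (541.4, 116.3), 'wh': (107.3, 16.9), 'a': 2.8, 'mean': [542.6, 115.7], 'n': 239, 'bb': [316, 187, 50, 8]}
[311 196  22  22 394] {'c': (577.2, 166.3), 'wh': (57.7, 45.2), 'a': -84.1, 'mean': [577.8, 166.9], 'n': 394, 'bb': [311, 196, 22, 22]}
[349 198  22  21 399] {'c': (496.4, 161.9), 'wh': (55.7, 44.9), 'a': -85.6, 'mean': [497.9, 161.3], 'n': 399, 'bb': [349, 198, 22, 21]}
[341 357  35  42 657] {'c': (478.9, 508.8), 'wh': (68.5, 26.7), 'a': 57.7, 'mean': [477.8, 507.4], 'n': 657, 'bb': [341, 357, 35, 42]}
```

Emit:
step_arm([
  [-1, 0, 0.147, 0, 0],
  [-1, 0, 0.147, 0, 0],
  [-1, 0, 0.147, 0, 0],
  [-1, 0, 0.147, -0.06, 0],
  [-1, 0, 0.147, -0.12, 0],
  [-1, 0, 0.147, -0.18, 0],
  [-1, 0, 0.147, -0.22, 0],
  [-1, 0, 0.147, -0.25, 0],
  [-1, 0, 0.147, -0.27, 0],
  [-1, 0, 0.147, -0.27, 0],
  [-1, 0, 0.147, -0.27, 0],
])

```text
time_s: 24.4
position: [0.5489, 0.0063, 0.1148]
tcp_rot: [[0.998, 0.067, 0.001], [0.067, -0.998, -0.0], [0.001, 0.0, -1.0]]
force: [0.2, 0.4, -1.3]
opening: 0.155
grasp_force: 30.0
```

```bash
cat > st.py <<'E'
from rig import *
import numpy as np
s=read_state();print(np.round(s["position"],4),np.round(s["tcp_rot"][:,0],3),"F",np.round(s["force"],1),"M",np.round(s["moment"],2),s["opening"]*87,s["time_s"])
E
python3 st.py
```

```text
[0.5489 0.0063 0.1148] [0.998 0.067 0.001] F [ 0.2  0.4 -1.3] M [ 0.03 -0.01  0.  ] 13.4805983067177 24.4
```

Emit:
step_arm([
  [-1, 0, 0, -0.008, 0],
  [-1, 0, 0, -0.016, 0],
  [-1, 0, 0, -0.02, 0],
  [-1, 0, 0, -0.02, 0],
])

```text
time_s: 24.8
position: [0.549, 0.0063, 0.1098]
tcp_rot: [[0.998, 0.067, 0.001], [0.067, -0.998, -0.001], [0.001, 0.001, -1.0]]
force: [0.3, -1.9, -0.1]
opening: 0.16
grasp_force: 30.0
```

Emit:
step_arm([
  [-1, 0, 0, -0.008, 0],
  [-1, 0, 0, -0.012, 0],
  [-1, 0, 0, -0.012, 0],
])

```text
time_s: 25.1
position: [0.5492, 0.0064, 0.1069]
tcp_rot: [[0.998, 0.067, 0.001], [0.067, -0.998, -0.0], [0.001, 0.0, -1.0]]
force: [0.5, -0.4, 3.8]
opening: 0.16
grasp_force: 30.0
```

```bash
python3 st.py
```

```text
[0.5492 0.0064 0.1069] [0.998 0.067 0.001] F [ 0.5 -0.4  3.8] M [-0.03 -0.04  0.04] 13.949763813162193 25.1
```

Emit:
step_arm([
  [-1, 0, 0, -0.006, 0],
  [-1, 0, 0, -0.012, 0],
  [-1, 0, 0, -0.012, 0],
])

```text
time_s: 25.4
position: [0.5494, 0.0064, 0.1041]
tcp_rot: [[0.998, 0.067, 0.002], [0.067, -0.998, -0.0], [0.002, 0.0, -1.0]]
force: [-0.9, -0.8, 5.1]
opening: 0.159
grasp_force: 30.0
```

Emit:
step_arm([
  [-1, 0, 0, -0.006, 0],
  [-1, 0, 0, -0.012, 0],
  [-1, 0, 0, -0.012, 0],
])

```text
time_s: 25.7
position: [0.5497, 0.0065, 0.1022]
tcp_rot: [[0.998, 0.067, 0.003], [0.067, -0.998, 0.0], [0.003, 0.0, -1.0]]
force: [-0.7, -0.5, 12.7]
opening: 0.156
grasp_force: 30.2
```

```bash
python3 st.py
```

```text
[0.5497 0.0065 0.1022] [0.998 0.067 0.003] F [-0.7 -0.5 12.7] M [0.41 0.25 0.11] 13.556957424875812 25.7
```

Emit:
step_arm([
  [-1, 0, 0, -0.006, 0],
  [-1, 0, 0, -0.012, 0],
  [-1, 0, 0, -0.012, 0],
])

```text
time_s: 26.0
position: [0.5492, 0.0064, 0.0977]
tcp_rot: [[0.998, 0.067, 0.002], [0.067, -0.998, -0.0], [0.001, 0.0, -1.0]]
force: [1.1, -0.9, 3.3]
opening: 0.159
grasp_force: 29.9
```

Emit:
step_arm([
  [-1, 0, 0, -0.006, 0],
  [-1, 0, 0, -0.012, 0],
  [-1, 0, 0, -0.012, 0],
])

```text
time_s: 26.3
position: [0.5492, 0.0064, 0.0948]
tcp_rot: [[0.998, 0.067, 0.001], [0.067, -0.998, -0.0], [0.001, 0.0, -1.0]]
force: [0.8, -0.5, 7.2]
opening: 0.161
grasp_force: 30.0
```

```bash
python3 st.py
```

```text
[0.5492 0.0064 0.0948] [0.998 0.067 0.001] F [ 0.8 -0.5  7.2] M [-0.32 -0.11 -0.05] 13.96581425113344 26.3
```

Emit:
step_arm([
  [-1, 0, 0, -0.006, 0],
  [-1, 0, 0, -0.008, 0],
  [-1, 0, 0, -0.008, 0],
])

```text
time_s: 26.6
position: [0.5492, 0.0064, 0.0941]
tcp_rot: [[0.998, 0.067, 0.002], [0.067, -0.998, -0.0], [0.002, 0.001, -1.0]]
force: [-1.1, -0.2, 14.4]
opening: 0.159
grasp_force: 30.0
```

Emit:
step_arm([
  [-1, 0, 0, -0.004, 0],
  [-1, 0, 0, -0.004, 0],
  [-1, 0, 0, -0.004, 0],
])

```text
time_s: 26.9
position: [0.5493, 0.0064, 0.0941]
tcp_rot: [[0.998, 0.067, 0.002], [0.067, -0.998, -0.001], [0.002, 0.001, -1.0]]
force: [-2.0, -0.8, 21.4]
opening: 0.158
grasp_force: 30.0
```

```bash
python3 st.py
```

```text
[0.5493 0.0064 0.0941] [0.998 0.067 0.002] F [-2.  -0.8 21.4] M [-0.1   0.51  0.03] 13.727612718956866 26.9
```

Emit:
step_arm([
  [-1, 0, 0, 0, 0],
  [-1, 0, 0, 0, 0],
  [-1, 0, 0, 0, 0],
  [-1, 0, 0, 0, 0],
  [-1, 0, 0, 0, 0],
])

```text
time_s: 27.4
position: [0.5492, 0.0064, 0.0941]
tcp_rot: [[0.998, 0.067, 0.002], [0.067, -0.998, -0.001], [0.002, 0.001, -1.0]]
force: [-3.2, -0.2, 20.9]
opening: 0.158
grasp_force: 30.0
```

```bash
python3 st.py; python3 -c "
from rig import *
print(hand_in())"
```

```text
[0.5492 0.0064 0.0941] [0.998 0.067 0.002] F [-3.2 -0.2 20.9] M [-0.11  0.58  0.01] 13.720143048146578 27.4
the job is handed in; nothing more can be done
None
```

The remote, battery and white adapter are in the case, and the job is handed in at 27.4 s with the gripper still pressing the lid fully home at about 21 N; I judged the clip snap and the seal from force and height readings, as I had no picture views left.

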